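# Seal a sample tube in the gasketed carrier

## Robot

A 6-joint arm with a two-finger parallel gripper is mounted at the origin on a cart in front of the work surface, level with it; the furniture and walls round the work are solid. World frame = base frame: x ahead of the robot, y to its left, z up, the work surface at z = 0. Lengths are in mm, angles in rad, forces in N, time in s.
With the tool pointing down it reaches from about 400 to 925 mm from the base axis. Payload 12.5 kg.
Tool frame: the origin (TCP) lies midway between the tips of the shut fingers; the grasp point (between the pads) lies 19 mm behind it; z points along the fingers, y is the direction in which the jaws open and shut (so a half turn about z gives the same grasp; the last joint's range is limited). The gripper opens to 95 mm and grips with 3 to 60 N. Pads are 20 mm wide; open, the fingers measure 119 mm over their backs; the gripper's body (75 mm by 180 mm) begins 59 mm behind the grasp point.
Start: joints at [-1.293, 0.491, 1.559, -0, 1.092, -0.106], TCP at [234.053, -579.539, 214.661] pointing down, gripper open.
Joint ranges: [-3.1, 3.1], [-0.84, 2.19], [0.05, 2.79], [-1.13, 4.28], [0.06, 2.93], [-2.69, 2.69]. Speed limits (rad/s): [2.22, 2.22, 2.79, 3.14, 3.14, 3.14].

## Interface

Orientations are given as [roll, pitch, yaw] about the fixed x, y, z axes, in that order (R = Rz(yaw) Ry(pitch) Rx(roll)).
In Python, from cell import * gives the robot as it stands. The module is installed in compiled form; this text tells all that it offers.
- The arm moves only by the tool carry_out, never from a script. Its argument "moves" is a list of rows, each an object of numbers: "dx", "dy", "dz": the shift along the tool's x, y, z in m; "twist": the turn about the tool's z in degrees. A call has 1 to 5 rows; each row is the pose to reach, as a shift and turn from the pose commanded when the call began, along the tool's axes at that moment; what a row does not reach only later rows make up. A row lasts 1/10 s, in which the tool goes at most 50 mm and 8.59 degrees, less where a joint would pass 70% of its speed; a pose out of reach is approached as far as the arm can. A call with a gripper value outside its range is refused whole. "grip" is the finger opening in m, from 0 to 0.0951, set as the call begins (left out, the last holds). The fingers move at their own pace and stop on an object; the grip force is fixed at half the most. Time passes only in rows, so rows that repeat a pose let the fingers close. It gives the time, the measured TCP pose, the force and the opening at its end, in the units of the state.
- state(): the state, without advancing time (a new reading comes with each control period).
- read_camera(name): name is "side" or "top"; returns (picture, depth): 400x640x3 uint8, red, green, blue; 400x640 float32, mm along the optical axis (not along the pixel's ray), 0 where there is no reading.
- camera_info(name): a dict with "mtx" (3x3 intrinsics, pixels), "R" (3x3) and "t" (3): a world point X has camera coordinates R X + t. Camera axes: x right, y down, z forward; pixel columns grow to the right and rows downward; lengths in mm; the calibration is good to about 2 mm. A picture is of the moment at which its call begins. camera_info takes no time and is no camera call.
- job_done(): hands the job in, once; it reports no verdict.
The state is a dict: "t": time; "joints": joint angles; "qvel": joint speeds; "tau": joint torques, N m; "eef_pos": TCP position; "tcp_rot": TCP orientation; "ft_force": force on the tool from outside, world axes, zero at the start; "moment": the same for the moment, N m; "opening": opening from 0.0 (shut) to 1.0 (fully open).
Only numpy, scipy, OpenCV 4.12 (cv2) and the standard library are available. Lean on these libraries where they do the work, as an engineer would, in place of code of your own. Each camera call takes 0.05 s, during which the arm holds its last target. There are 200 camera calls.

## Task

Lay the capped sample tube gently into the two saddles inside the open carrier box and let go of it, then swing the lid over and press its front edge down against the springy rubber seal until the spring catch snaps over it and the lid stays down by itself. The seal bottoms out just past the catch, so feel for it: never push on the lid with more than about 25 N. Leave the other things on the bench where they are.

Things in the scene. Friction and masses are not known exactly. Their poses are not given: they have to be found in the camera images.
- carrier: White open-topped carrier box, 170 (x) x 150 (y) x 60 mm high, walls 6 mm, floor 6 mm, fixed on the bench. Origin: centre of its underside; x points from the catch side (front, towards the robot) to the hinge side, y along the hinge line, z up.
- cradle (a point): Where the centre of the laid tube belongs, 30.5 mm above the bench at the box's middle; axes as the carrier's. Two grey U-shaped saddles, centred 37 mm before and behind this point, hold the tube lying along the box's x: slot 24 mm wide, its bottom 20.5 mm and the saddle tops 34.5 mm above the bench. Between the saddles lie 56 mm (x) by 138 mm (y) free for fingers.
- tube_centre (a point): Centre of the loose capped tube (white, conical tip, blue cap) lying on the bench: 119 mm long along its own y axis, 14 to 17 mm wide to the fingers in its x axis, 20 mm high; this point is half-way up and along, 10 mm above what it lies on. Mass 20 to 45 g. Either end may point to the hinge.
- lid (a joint): Angle of the lid, rad: 0 = level, about where it ends up shut; grows as it opens up and away from the robot, to 1.75. Starts at 1.62 to 1.74, just past upright. A stiff hinge keeps it where it is left (1 to 2 N at the free edge move it). It meets the seal at 0.04 to 0.085. Let go uncaught it springs back up to 0.037 or more; caught it stays at -0.025 to 0.023.
- lid_hinge (a point): Middle of the lid's hinge line, on the far side of the carrier, 85 mm behind its middle and 66 mm above the bench; axes as the carrier's. The lid is 152 mm wide and 6 mm thick, its outer face 8 mm out from the plane through the hinge line (8 mm above it when level); the free edge is 178 mm from the hinge line, with a 5 mm steel tongue to 184 mm at its middle.
- lid_pad (a point): Middle of the outer surface of the ribbed grey press pad (36 x 60 mm) on the lid's outer face: 146 mm from the hinge line, half-way across, 10 mm out from the plane through the hinge line. Axes turn with the lid; shut, they are the carrier's.
- seal_front (a point): Middle of the front wall's top, 60 mm above the bench; fixed. Above it the rubber seal stands proud all round the rim. Pressed at the pad it pushes back with 3 N at first, rising to 10 N, the hook adds up to 4 N, less over the last 2 to 4 mm before it snaps. Seal and catch sit higher or lower from start to start, unmeasured: it snaps at a lid angle somewhere from -0.026 to 0.020; the seal bottoms out hard 0.011 rad (1.6 mm at the pad) further on.
- catch_base (a point): Middle of the dark steel catch housing on the carrier's front, 36 mm above the bench; fixed, axes as the carrier's. From it a sprung steel hook with a sloped top, 34 mm wide, rises to about 79 mm above the bench, 14 to 32 mm in front of the box wall counted with its thumb tab. The lid's tongue pushes it forward and it snaps back over the tongue. It needs no touching.
- marker_pen: Bystander: marker pen, 16 x 132 x 18 mm, lying; origin under its middle, long axis y.
- steel_forceps: Bystander: steel forceps, 14 x 126 x 11 mm, lying; origin under its middle, long axis y.
- timer: Bystander: flat square timer, 66 x 66 x 19 mm; origin under its middle.
- dye: Bystander: small white bottle, 42 mm across, 84 mm high, standing; origin under its middle.

How it is judged (in metres and radians):
On the way, in this order (a step that is already met when the one before it is completed fails the run):
1. the tube lies in both saddles of the carrier, let go, with the lid still open (x of tube_centre in the frame of carrier between -0.022 and 0.022 m and y of tube_centre in the frame of carrier between -0.01 and 0.01 m and z of tube_centre in the frame of carrier between 0.026 and 0.035 m and angle between the y axis of tube_centre and the x axis of carrier, either way round below 0.15 rad and value of joint lid above 0.9 rad and contact force between the fingers and tube below 0.1 N and linear speed of tube below 0.03 m/s), for 0.2 s.
2. the lid is swung over onto the seal (value of joint lid below 0.12 rad), for 0.05 s.
3. the catch has snapped: let go, the lid stays down on the squeezed seal (value of joint lid below 0.03 rad and contact force between each of the arm, the fingers and lid below 0.1 N), for 0.4 s.
At the end, for the whole second after the job is handed in: The lid, untouched, is held down by the catch (angle below 0.03 rad) and at rest; the tube lies at rest in both saddles: centre within 22 mm along and 10 mm across of the middle, 26 to 35 mm above the bench, and within 0.15 rad of the box's length (value of joint lid below 0.03 rad and velocity of joint lid between -0.02 and 0.02 rad/s and x of tube_centre in the frame of carrier between -0.022 and 0.022 m and y of tube_centre in the frame of carrier between -0.01 and 0.01 m and z of tube_centre in the frame of carrier between 0.026 and 0.035 m and angle between the y axis of tube_centre and the x axis of carrier, either way round below 0.15 rad and linear speed of tube below 0.03 m/s).
It fails at once if the lid is pushed with more than 26 N (contact force between any of the fingers, the arm and lid above 26 N).
It fails at once if the tube is dropped from a height (falls free faster than 0.7 m/s) (contact force between the fingers and tube below 0.05 N and linear speed of tube above 0.7 m/s).
It fails at once if a bystander is moved more than 30 mm (distance of any of marker_pen, steel_forceps, timer, dye from where it was at the start of the episode above 0.03 m).
It also fails if it takes over 72 s, if anything falls off the work surface, if the arm or the gripper's body presses on something with over 40 N, if the wrist force passes 120 N, or if a joint passes its speed limit or range.

## Working session

There is one attempt and no reset: what is moved stays moved. The work goes in short steps, Python scripts to look and compute and a tool call to move; the robot and the scene stay as the last step left them, time stands still between calls to the robot, and variables do not carry over. Pictures are saved under pics/ and viewed, about 8 in all and at most 12, crops included, and the job is handed in when it is done.

Besides the shell and the picture viewer there is one more tool, called after ">>>" as name(argument=value, ...) on one line, values as JSON. carry_out: Moves the arm, as the interface text tells. Its arguments: {"type":"object","properties":{"moves":{"type":"array","items":{"type":"object","properties":{"dx":{"type":"number"},"dy":{"type":"number"},"dz":{"type":"number"},"twist":{"type":"number"}}}},"grip":{"type":"number"}},"required":["moves"]}

```bash
mkdir -p pics
cat > h.py <<'E'
from cell import *
import numpy as np, cv2
def cam(n):
    p,d=read_camera(n); return p,d,camera_info(n)
def pts(d,c):
    v,u=np.mgrid[:400,:640]; K=c["mtx"]
    P=np.stack([(u-K[0][2])/K[0][0]*d,(v-K[1][2])/K[1][1]*d,d],-1)
    return (P-np.array(c["t"]))@np.array(c["R"])
E
python3 - <<'E'
from h import *
s=state();print({k:np.round(v,3) for k,v in s.items()})
for n in("side","top"):
    p,d,c=cam(n);cv2.imwrite(f"pics/{n}0.png",p[:,:,::-1]);np.savez(n+"0.npz",p=p,d=d)
    R=np.array(c["R"]);print(n,"pos",-R.T@c["t"],"\n",R.round(2))
E
```

```text
{'t': np.float64(0.0), 'joints': array([-1.293,  0.492,  1.559,  0.   ,  1.092, -0.106]), 'qvel': array([-0.001, -0.002,  0.001, -0.001,  0.002, -0.001]), 'tau': array([ 3.0000e-03, -6.1264e+01, -2.5818e+01,  6.9000e-02,  4.8000e-02,
       -0.0000e+00]), 'eef_pos': array([ 233.992, -579.273,  214.062]), 'tcp_rot': array([-3.14 , -0.   ,  0.384]), 'ft_force': array([-0.271, -0.054, -0.251]), 'moment': array([-0.022, -0.041, -0.009]), 'opening': np.float64(1.004)}
side pos [273.62907849 906.08060692 737.07722656] 
 [[-0.95 -0.32 -0.01]
 [-0.17  0.54 -0.82]
 [ 0.27 -0.78 -0.57]]
top pos [ 434.27006776    2.61383501 1374.56385239] 
 [[-0.01 -1.   -0.  ]
 [-1.    0.01 -0.09]
 [ 0.09  0.   -1.  ]]
```

View pics/top0.png

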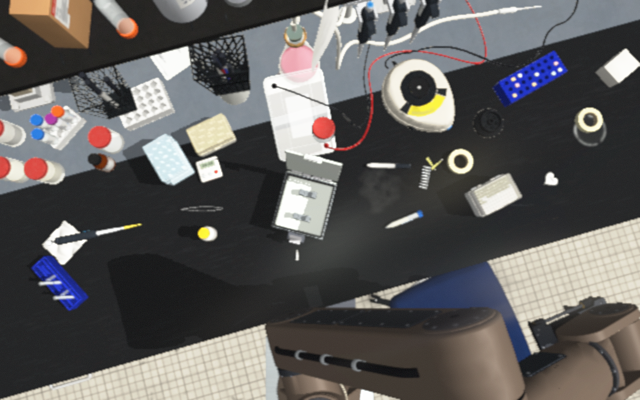

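View pics/side0.png

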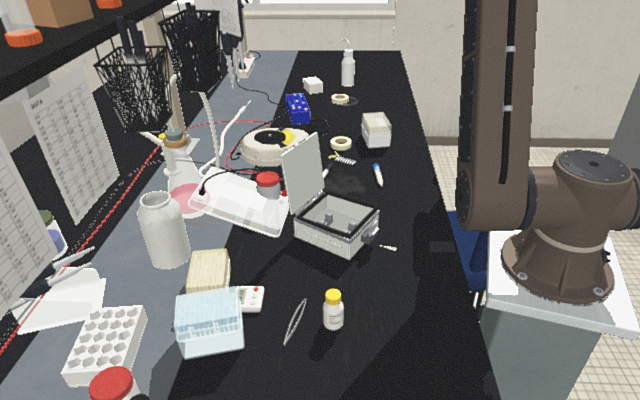

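The top view shows the tube at (405,220) with its blue cap at (418,215). The carrier is at (305,205) with its catch at (296,238) and the lid upright behind it. The pen is at (388,166), the forceps at (202,209), the dye at (207,233) and the timer at (208,168). The side view shows the tube at (378,174) and the carrier at (337,225).

Run:
```python
from h import *
z=np.load("top0.npz");p=z["p"];d=z["d"];c=camera_info("top");W=pts(d,c)
sub=np.zeros((400,640),bool)
m=sub.copy();m[205:235,375:435]=1
g=p.max(2)>70; t=m&g
P=W[t];print("tube n",t.sum(),"z",np.percentile(P[:,2],[5,50,95]))
# ray onto z=10..
K=np.array(c["mtx"]);R=np.array(c["R"]);o=-R.T@c["t"]
def ray(u,v,h):
    r=R.T@np.linalg.solve(K,[u,v,1]);return o+r*(h-o[2])/r[2]
uv=np.argwhere(t)[:,::-1]
Q=np.array([ray(u,v,10)[:2] for u,v in uv]).astype(np.float32)
r=cv2.minAreaRect(Q);print("tube rect",r,np.degrees(0));
b=(p[:,:,2].astype(int)-p[:,:,0]>60)&m;print("cap",np.array([ray(u,v,10)[:2] for v,u in np.argwhere(b)]).mean(0))
print("bench z",np.median(W[240:260,340:400,2]))
m=sub.copy();m[150:245,265:345]=1
k=m&(W[...,2]>54)&(W[...,2]<72)
Q=W[k][:,:2].astype(np.float32);
# keep largest comp
n,l,s,ce=cv2.connectedComponentsWithStats(k.astype(np.uint8));print(s[1:,].tolist())
i=1+s[1:,4].argmax();Q=W[l==i][:,:2].astype(np.float32);r=cv2.minAreaRect(Q);print("rim",r,np.median(W[l==i][:,2]));print(cv2.boxPoints(r))
L=m&(W[...,2]>110);Q=W[L];print("lid",len(Q),Q.min(0),Q.max(0),Q[Q[:,2]>200].mean(0) if (Q[:,2]>200).any() else 0)
im=cv2.resize(p[140:265,255:445],None,fx=4,fy=4,interpolation=cv2.INTER_CUBIC);cv2.imwrite("pics/c1.png",im[:,:,::-1])
```

```text
tube n 292 z [-3.3260611  14.81958063 20.91753252]
tube rect ((496.1903381347656, -247.57423400878906), (145.82763671875, 57.17638397216797), 88.04669952392578) 0.0
cap [ 511.88003515 -311.28429734]
bench z -0.379576530773175
[[290, 169, 1, 1, 1], [278, 170, 59, 69, 507], [334, 180, 1, 1, 1], [280, 205, 1, 1, 1], [276, 206, 3, 7, 11], [279, 207, 1, 1, 1], [275, 213, 2, 3, 4], [274, 217, 1, 3, 3], [277, 216, 1, 1, 1], [276, 219, 1, 2, 2], [273, 221, 1, 2, 2], [272, 223, 9, 6, 16], [284, 226, 1, 1, 1], [282, 228, 1, 1, 1], [322, 229, 1, 1, 1], [290, 235, 9, 7, 32], [300, 237, 2, 3, 5], [290, 239, 1, 1, 1], [290, 241, 1, 1, 1], [298, 240, 3, 2, 3], [296, 242, 4, 2, 6]]
rim ((541.9086303710938, 37.51831817626953), (152.98361206054688, 174.92291259765625), 74.8097152709961) 64.69476265663961
[[437.46017  -13.383797]
 [606.2715   -59.21807 ]
 [646.35706   88.42043 ]
 [477.54578  134.2547  ]]
lid 900 [434.27006776 -64.49659895 110.33442432] [ 666.95675142   84.6963298  1374.56385239] [621.91331678   7.97243239 347.43546317]
```

View pics/c1.png

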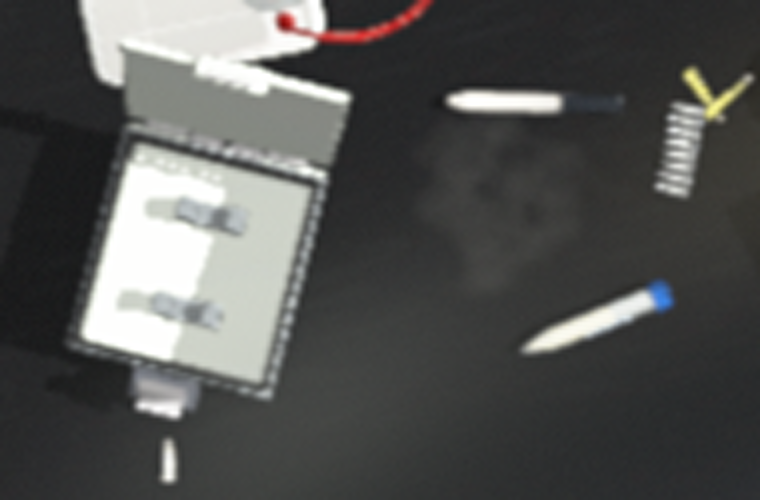

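The crop shows the tube from its tip at (522,351) to its cap at (660,295). The carrier's rim corners are near (130,128), (327,172), (270,397) and (70,347), and the saddles are at (212,213) and (187,309).

```bash
cat >> h.py <<'E'
def ray(c,u,v,h):
    K=np.array(c["mtx"]);R=np.array(c["R"]);o=-R.T@np.array(c["t"])
    r=R.T@np.linalg.solve(K,[u,v,1]);return (o+r*(h-o[2])/r[2])[:2]
def tube(p,c,box,h=10,thr=110):
    m=np.zeros((400,640),np.uint8);y0,y1,x0,x1=box;m[y0:y1,x0:x1]=(p.max(2)>thr)[y0:y1,x0:x1]
    n,l,s,ce=cv2.connectedComponentsWithStats(m);i=1+s[1:,4].argmax()
    Q=np.array([ray(c,u,v,h) for v,u in np.argwhere(l==i)],np.float32);return cv2.minAreaRect(Q),cv2.boxPoints(cv2.minAreaRect(Q))
E
python3 - <<'E'
from h import *
z=np.load("top0.npz");p=z["p"];d=z["d"];c=camera_info("top")
print(tube(p,c,(205,235,375,435)))
f=lambda a,b,h:ray(c,255+a/4-.4,140+b/4-.4,h)
print("tip",f(522,351,8),"cap",f(668,290,10))
C=np.array([f(*q,62) for q in[(130,128),(327,172),(270,397),(70,347)]]);print(C,C.mean(0))
print("saddles",f(212,213,30),f(187,309,30))
W=pts(d,c);Q=W[(W[...,2]>110)&(W[...,2]<270)];Q=Q[(Q[:,0]>560)&(Q[:,0]<680)&(abs(Q[:,1])<120)]
A=np.c_[Q[:,:2],np.ones(len(Q))];x=C[:2].mean(0)-C[2:].mean(0);x/=np.linalg.norm(x);print("xaxis yaw",np.degrees(np.arctan2(x[1],x[0])))
s=(Q[:,:2]-[541,37])@x;print("lid along x vs z",np.polyfit(Q[:,2],s,1),Q[:,2].max())
# side view of tube
z=np.load("side0.npz");p=z["p"];c=camera_info("side");print(tube(p,c,(150,195,362,392)))
E
```

```text
(((492.76654052734375, -263.53289794921875), (20.621854782104492, 118.99760437011719), 22.188932418823242), array([[ 460.74878, -212.33441],
       [ 505.68967, -322.51947],
       [ 524.7843 , -314.73138],
       [ 479.8434 , -204.54633]], dtype=float32))
tip [ 471.06596528 -205.28164294] cap [ 516.07513744 -316.9409936 ]
[[636.82386314  87.74241822]
 [602.53897902 -57.0102036 ]
 [438.17424241 -13.12220745]
 [476.02447637 132.27313135]] [538.39039024  37.47078463]
saddles [576.52896837  28.45490896] [504.50644409  47.81118294]
xaxis yaw -15.212071985474038
lid along x vs z [ 0.11473788 79.86588895] 251.32539191414332
(((496.1483459472656, -269.6935119628906), (20.390531539916992, 134.56924438476562), 19.216869354248047), array([[ 464.37482, -209.51373],
       [ 508.66757, -336.58472],
       [ 527.9219 , -329.8733 ],
       [ 483.62912, -202.8023 ]], dtype=float32))
```

>>> carry_out(moves=[{"dx": 0.036, "dy": -0.02, "twist": -8}, {"dx": 0.072, "dy": -0.04, "twist": -16}, {"dx": 0.108, "dy": -0.06, "twist": -24}, {"dx": 0.144, "dy": -0.08, "twist": -32}, {"dx": 0.18, "dy": -0.1, "twist": -40}])

```text
schema error: expected keys dx, dy, dz, twist
```

>>> carry_out(moves=[{"dx": 0.036, "dy": -0.02, "dz": 0, "twist": -8}, {"dx": 0.072, "dy": -0.04, "dz": 0, "twist": -16}, {"dx": 0.108, "dy": -0.06, "dz": 0, "twist": -24}, {"dx": 0.144, "dy": -0.08, "dz": 0, "twist": -32}, {"dx": 0.18, "dy": -0.1, "dz": 0, "twist": -40}])

```text
t: 0.6
eef_pos: [364.2, -418.0, 214.4]
tcp_rot: [-3.141, -0.0, 1.087]
ft_force: [0.2, 0.2, 0.1]
opening: 1.007
```

```bash
cat > go.py <<'E'
import sys
from h import *
# print tool-frame delta (mm, deg) to world target x y z yaw
from scipy.spatial.transform import Rotation as Ro
s=state();t=list(map(float,sys.argv[1:5]))
R=Ro.from_euler("xyz",s["tcp_rot"]).as_matrix()
print("d",(R.T@(np.array(t[:3])-s["eef_pos"])).round(1),"twist",((np.degrees(s["tcp_rot"][2])-t[3]+180)%360-180).round(1),"pos",s["eef_pos"].round(1),"rot",np.degrees(s["tcp_rot"]).round(2),"F",s["ft_force"].round(1),"t",s["t"],"op",s["opening"])
E
python3 go.py 493 -263 110 112
```

```text
d [197.   42.  104.5] twist -49.7 pos [ 364.2 -418.   214.4] rot [-1.7998e+02 -1.0000e-02  6.2310e+01] F [0.2 0.2 0.1] t 0.6 op 1.006539021863361
```

>>> carry_out(moves=[{"dx": 0.04, "dy": 0.008, "dz": 0.02, "twist": -8.5}, {"dx": 0.08, "dy": 0.017, "dz": 0.04, "twist": -17}, {"dx": 0.12, "dy": 0.025, "dz": 0.06, "twist": -25.5}, {"dx": 0.16, "dy": 0.034, "dz": 0.085, "twist": -34}, {"dx": 0.197, "dy": 0.042, "dz": 0.104, "twist": -42}])

```text
t: 1.1
eef_pos: [493.7, -263.5, 109.2]
tcp_rot: [-3.141, -0.001, 1.821]
ft_force: [0.8, -0.0, -0.8]
opening: 1.004
```

>>> carry_out(moves=[{"dx": 0, "dy": 0, "dz": 0, "twist": -7.7}, {"dx": 0, "dy": 0, "dz": 0, "twist": -7.7}])

```text
t: 1.3
eef_pos: [493.4, -264.1, 109.8]
tcp_rot: [-3.141, -0.001, 1.953]
ft_force: [0.9, 0.1, -0.3]
opening: 1.0
```

```bash
python3 go.py 493 -263 60 112
python3 - <<'E'
from h import *
o=[]
for n,b in(("top",(160,270,340,480)),("side",(120,220,320,460))):
    p,d,c=cam(n);y0,y1,x0,x1=b;o.append(cv2.resize(p[y0:y1,x0:x1],(560,280 if 0 else int(560*(y1-y0)/(x1-x0))),interpolation=cv2.INTER_CUBIC)[:290])
h=min(i.shape[0] for i in o);cv2.imwrite("pics/g1.png",np.vstack([i[:h] for i in o])[:,:,::-1])
E
```

```text
d [ 1.1  0.1 49.8] twist -0.1 pos [ 493.4 -264.1  109.8] rot [-1.7995e+02 -7.0000e-02  1.1192e+02] F [ 0.9  0.1 -0.3] t 1.3 op 1.000069081620644
```

View pics/g1.png

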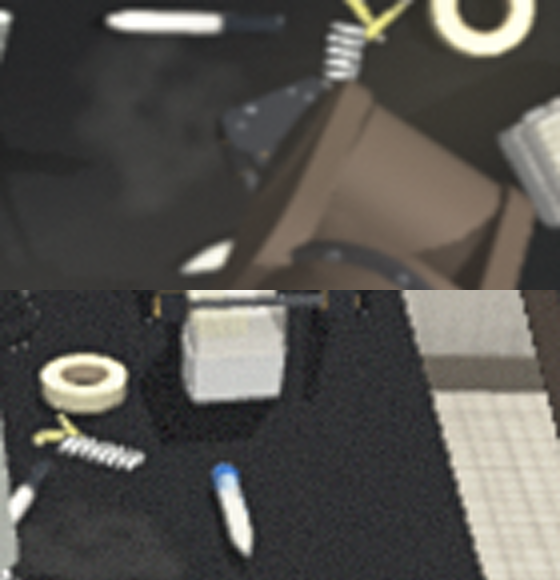

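The pictures show the gripper above the tube, with its tip at about (205,260) in the upper crop. The jaws lie across it.

>>> carry_out(moves=[{"dx": 0, "dy": 0, "dz": 0.035, "twist": 0}, {"dx": 0, "dy": 0, "dz": 0.07, "twist": 0}, {"dx": 0, "dy": 0, "dz": 0.09, "twist": 0}, {"dx": 0, "dy": 0, "dz": 0.1, "twist": 0}, {"dx": 0, "dy": 0, "dz": 0.107, "twist": 0}])

```text
t: 1.9
eef_pos: [492.9, -265.9, 3.5]
tcp_rot: [3.142, 0.0, 1.946]
ft_force: [-0.8, 0.4, -0.1]
opening: 1.002
```

>>> carry_out(moves=[{"dx": 0, "dy": 0, "dz": 0, "twist": 0}, {"dx": 0, "dy": 0, "dz": 0, "twist": 0}, {"dx": 0, "dy": 0, "dz": 0, "twist": 0}, {"dx": 0, "dy": 0, "dz": 0, "twist": 0}, {"dx": 0, "dy": 0, "dz": 0, "twist": 0}], grip=0)

```text
t: 2.4
eef_pos: [493.3, -265.3, 4.1]
tcp_rot: [3.141, 0.001, 1.949]
ft_force: [0.6, -0.0, 0.6]
opening: 0.639
```

>>> carry_out(moves=[{"dx": 0, "dy": 0, "dz": 0, "twist": 0}, {"dx": 0, "dy": 0, "dz": 0, "twist": 0}, {"dx": 0, "dy": 0, "dz": 0, "twist": 0}, {"dx": 0, "dy": 0, "dz": 0, "twist": 0}, {"dx": 0, "dy": 0, "dz": 0, "twist": 0}])

```text
t: 2.9
eef_pos: [493.1, -265.2, 3.6]
tcp_rot: [-3.142, -0.0, 1.949]
ft_force: [-0.2, 0.2, 0.4]
opening: 0.212
```

>>> carry_out(moves=[{"dx": 0, "dy": 0, "dz": 0, "twist": 0}, {"dx": 0, "dy": 0, "dz": 0, "twist": 0}, {"dx": 0, "dy": 0, "dz": 0, "twist": 0}, {"dx": 0, "dy": 0, "dz": 0, "twist": 0}])

```text
t: 3.3
eef_pos: [493.1, -265.2, 3.6]
tcp_rot: [-3.142, 0.0, 1.949]
ft_force: [0.2, -0.4, -0.4]
opening: 0.145
```

>>> carry_out(moves=[{"dx": 0, "dy": 0, "dz": -0.03, "twist": 0}, {"dx": 0, "dy": 0, "dz": -0.07, "twist": 0}, {"dx": 0, "dy": 0, "dz": -0.11, "twist": 0}, {"dx": 0, "dy": 0, "dz": -0.14, "twist": 0}, {"dx": 0, "dy": 0, "dz": -0.16, "twist": 0}])

```text
t: 3.8
eef_pos: [493.4, -265.4, 166.1]
tcp_rot: [3.14, 0.002, 1.949]
ft_force: [-0.4, -0.1, -1.1]
opening: 0.146
```

```bash
python3 go.py 540 38 163 164.8; python3 go.py 540 38 163 -15.2
python3 - <<'E'
from h import *
p,d,c=cam("side");print(p.shape);cv2.imwrite("pics/g2.png",cv2.resize(p[60:220,320:480],None,fx=3,fy=3,interpolation=cv2.INTER_CUBIC)[:,:,::-1])
E
```

```text
d [264.7 155.4   2.7] twist -53.1 pos [ 493.4 -265.4  166.1] rot [1.7992e+02 1.3000e-01 1.1169e+02] F [-0.4 -0.1 -1.1] t 3.8 op 0.14597623954246677
d [264.7 155.4   2.7] twist 126.9 pos [ 493.4 -265.4  166.1] rot [1.7992e+02 1.3000e-01 1.1169e+02] F [-0.4 -0.1 -1.1] t 3.8 op 0.14597623954246677
(400, 640, 3)
```

View pics/g2.png

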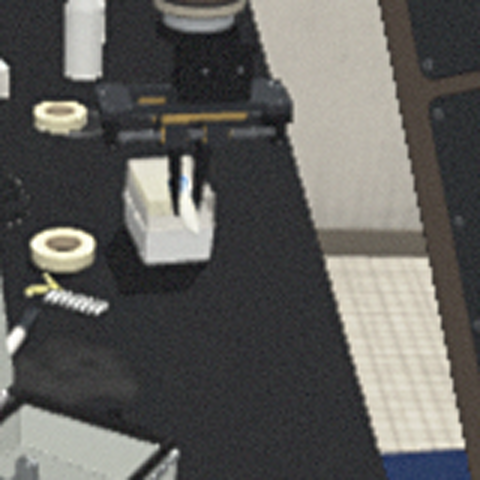

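The tube is held upright-safe between the fingers (crop (185,190)), clear of the bench.

>>> carry_out(moves=[{"dx": 0.03, "dy": 0.018, "dz": 0, "twist": -8}, {"dx": 0.065, "dy": 0.038, "dz": 0, "twist": -16.4}, {"dx": 0.1, "dy": 0.058, "dz": 0, "twist": -24.8}, {"dx": 0.135, "dy": 0.08, "dz": 0, "twist": -33}, {"dx": 0.17, "dy": 0.1, "dz": 0, "twist": -41}])

```text
t: 4.35
eef_pos: [523.2, -68.7, 163.2]
tcp_rot: [-3.142, -0.0, 2.671]
ft_force: [1.1, -0.4, -0.6]
opening: 0.147
```

```bash
python3 go.py 540 38 163 164.8
```

```text
d [ 33.4 102.7   0.2] twist -11.8 pos [523.2 -68.7 163.2] rot [-1.8000e+02 -1.0000e-02  1.5301e+02] F [ 1.1 -0.4 -0.6] t 4.35 op 0.1465360089287496
```

>>> carry_out(moves=[{"dx": 0.01, "dy": 0.03, "dz": 0, "twist": -6}, {"dx": 0.02, "dy": 0.06, "dz": 0, "twist": -11.8}, {"dx": 0.028, "dy": 0.085, "dz": 0, "twist": -11.8}, {"dx": 0.0334, "dy": 0.1027, "dz": 0, "twist": -11.8}, {"dx": 0.0334, "dy": 0.1027, "dz": 0, "twist": -11.8}])

```text
t: 4.85
eef_pos: [540.6, 38.1, 163.1]
tcp_rot: [-3.142, -0.0, 2.873]
ft_force: [-0.7, -0.6, -0.5]
opening: 0.145
```

```bash
python3 go.py 540 38 60 164.8
python3 - <<'E'
from h import *
o=[]
for n,b in(("side",(100,270,250,420)),("top",(140,260,240,360))):
    p,d,c=cam(n);np.savez(n+"1.npz",p=p,d=d);y0,y1,x0,x1=b;o.append(cv2.resize(p[y0:y1,x0:x1],(400,400),interpolation=cv2.INTER_CUBIC))
cv2.imwrite("pics/g3.png",np.hstack(o)[:,:,::-1])
E
```

```text
d [  0.5  -0.2 103.1] twist -0.2 pos [540.6  38.1 163.1] rot [-1.8000e+02 -3.0000e-02  1.6462e+02] F [-0.7 -0.6 -0.5] t 4.85 op 0.14492749234412394
```

View pics/g3.png

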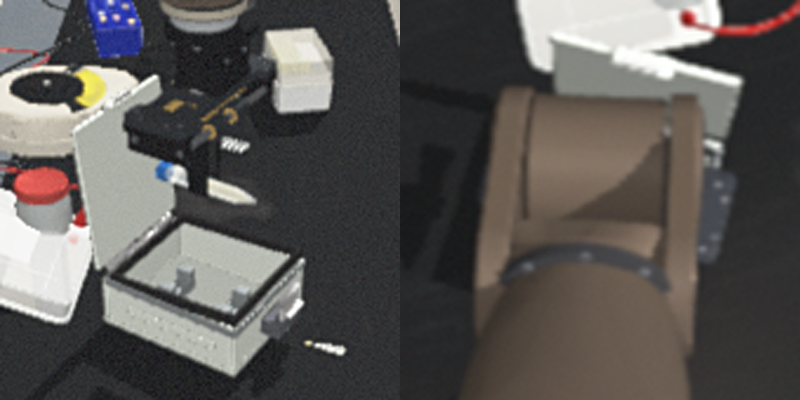

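The side crop shows the tube level above the box, with its cap at (165,172), its tip at (250,200) and the saddles at (185,278) and (242,297) below. I'll check the saddle positions by depth before lowering.

Run:
```python
from h import *
a=np.radians(-15.2);x=np.array([np.cos(a),np.sin(a)]);y=np.array([-x[1],x[0]])
for f in("top0","side1"):
    z=np.load(f+".npz");W=pts(z["d"],camera_info(f[:-1]));q=W[...,:2]-[540,38];X=q@x;Y=q@y;Z=W[...,2]
    for s in(-37,37):
        m=(abs(X-s)<12)&(abs(Y)<30)&(Z>24)&(Z<45)
        print(f,s,m.sum(),"x",np.percentile(X[m],[5,50,95]).round(1),"y",np.percentile(Y[m],[3,50,97]).round(1),"z",np.percentile(Z[m],[50,95]).round(1))
    # rim outer edges
    m=(Z>57)&(Z<75)&(abs(X)<50)&(abs(Y)<95);print("rim y",np.percentile(Y[m&(Y>0)],[2,50,98]).round(1),np.percentile(Y[m&(Y<0)],[2,50,98]).round(1),"z",np.median(Z[m]))
    m=(Z>57)&(Z<75)&(abs(Y)<50)&(X<-50)&(X>-100);print("front rim x",np.percentile(X[m],[2,50,98]).round(1))
# tube in side1: white pixels z 165..200
t=(abs(X)<70)&(abs(Y)<25)&(Z>145)&(Z<185)&(z["p"].max(2)>110)
P=np.c_[X[t],Y[t],Z[t]];print("tube",t.sum(),P.min(0),P.max(0),np.polyfit(P[:,0],P[:,1],1),np.polyfit(P[:,0],P[:,2],1),np.median(P,0))
```

```text
top0 -37 63 x [-44.2 -36.6 -28.3] y [-25.1   3.4  24.8] z [33.  39.1]
top0 37 61 x [29.4 37.4 45.4] y [-24.6   6.5  25. ] z [33.9 37.6]
rim y [67.5 71.2 76.2] [-76.3 -72.4 -68.1] z 68.19192561381146
front rim x [-99.4 -83.5 -77.2]
side1 -37 67 x [-47.2 -39.6 -30.4] y [-23.9 -12.3  22.2] z [33.7 35.8]
side1 37 75 x [26.9 33.7 42.5] y [-22.9 -10.1  25.9] z [33.6 37.3]
rim y [69.1 73.2 77.9] [-73.2 -68.6 -65.4] z 65.92374353175812
front rim x [-96.2 -84.  -81.6]
tube 217 [-62.45784063  -6.89135158 162.67297641] [ 55.52600364  13.86669468 184.63358359] [0.01602721 5.99505203] [4.14051342e-03 1.74117392e+02] [-12.59344721   6.95346195 174.91697822]
```

>>> carry_out(moves=[{"dx": 0, "dy": 0, "dz": 0.03, "twist": 0}, {"dx": 0, "dy": 0, "dz": 0.06, "twist": 0}, {"dx": 0, "dy": 0, "dz": 0.09, "twist": 0}, {"dx": 0, "dy": 0, "dz": 0.11, "twist": 0}, {"dx": 0, "dy": 0, "dz": 0.12, "twist": 0}])

```text
t: 5.45
eef_pos: [539.9, 35.2, 41.9]
tcp_rot: [-3.141, -0.002, 2.87]
ft_force: [1.4, 0.3, -0.8]
opening: 0.147
```

>>> carry_out(moves=[{"dx": 0, "dy": 0, "dz": 0.004, "twist": 0}, {"dx": 0, "dy": 0, "dz": 0.009, "twist": 0}, {"dx": 0, "dy": 0, "dz": 0.012, "twist": 0}, {"dx": 0, "dy": 0, "dz": 0.014, "twist": 0}, {"dx": 0, "dy": 0, "dz": 0.015, "twist": 0}])

```text
t: 5.95
eef_pos: [540.8, 36.3, 28.9]
tcp_rot: [3.142, 0.001, 2.871]
ft_force: [0.5, 0.0, 0.2]
opening: 0.148
```

>>> carry_out(moves=[{"dx": 0, "dy": 0.001, "dz": 0.002, "twist": 0}, {"dx": 0, "dy": 0.001, "dz": 0.003, "twist": 0}, {"dx": 0, "dy": 0.001, "dz": 0.004, "twist": 0}, {"dx": 0, "dy": 0.001, "dz": 0.004, "twist": 0}])

```text
t: 6.35
eef_pos: [540.9, 37.3, 24.5]
tcp_rot: [-3.141, -0.0, 2.871]
ft_force: [-1.1, 0.4, -1.0]
opening: 0.144
```

>>> carry_out(moves=[{"dx": 0, "dy": 0, "dz": 0.001, "twist": 0}, {"dx": 0, "dy": 0, "dz": 0.001, "twist": 0}])

```text
t: 6.55
eef_pos: [541.0, 37.2, 24.1]
tcp_rot: [3.142, 0.0, 2.871]
ft_force: [-1.5, 0.2, 5.1]
opening: 0.143
```

>>> carry_out(moves=[{"dx": 0, "dy": 0, "dz": 0, "twist": 0}, {"dx": 0, "dy": 0, "dz": 0, "twist": 0}, {"dx": 0, "dy": 0, "dz": 0, "twist": 0}, {"dx": 0, "dy": 0, "dz": 0, "twist": 0}, {"dx": 0, "dy": 0, "dz": 0, "twist": 0}], grip=0.05)

```text
t: 7.05
eef_pos: [540.9, 37.2, 23.5]
tcp_rot: [-3.141, -0.0, 2.871]
ft_force: [-0.1, 0.4, 0.7]
opening: 0.494
```

>>> carry_out(moves=[{"dx": 0, "dy": 0, "dz": -0.01, "twist": 0}, {"dx": 0, "dy": 0, "dz": -0.03, "twist": 0}, {"dx": 0, "dy": 0, "dz": -0.06, "twist": 0}, {"dx": 0, "dy": 0, "dz": -0.1, "twist": 0}, {"dx": 0, "dy": 0, "dz": -0.14, "twist": 0}])

```text
t: 7.55
eef_pos: [540.5, 37.3, 165.6]
tcp_rot: [-3.141, -0.0, 2.871]
ft_force: [-0.5, -0.3, 0.6]
opening: 0.526
```

```bash
python3 go.py 540 38 60 164.8
python3 - <<'E'
from h import *
p,d,c=cam("side");np.savez("side2.npz",p=p,d=d);cv2.imwrite("pics/g4.png",cv2.resize(p[100:270,250:420],(600,600),interpolation=cv2.INTER_CUBIC)[:,:,::-1])
E
```

```text
d [  0.7   0.6 105.6] twist -0.3 pos [540.5  37.3 165.6] rot [-1.7999e+02 -2.0000e-02  1.6449e+02] F [-0.5 -0.3  0.6] t 7.55 op 0.526332008956312
```

View pics/g4.png

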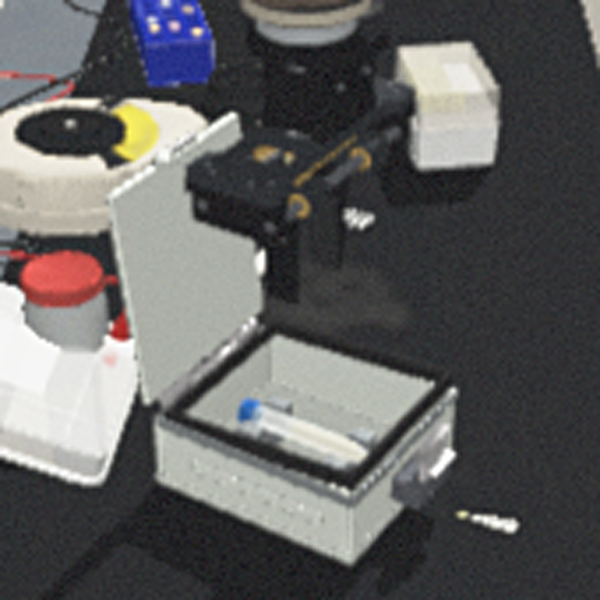

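The tube is in both saddles, with its cap at (248,410) and tip at (350,450) in the crop, and the fingers are clear. Next I check the space behind the lid.

```bash
cat > sw.py <<'E'
# tool-frame deltas (m) from present pose to carrier-frame (X,Z) points, Y=0
import sys
from h import *
a=np.radians(-15.2);x=np.array([np.cos(a),np.sin(a)]);y=np.array([-x[1],x[0]]);O=np.array([540,38.])
def now():
    s=state();q=s["eef_pos"][:2]-O;return np.array([q@x,q@y,s["eef_pos"][2]]),s
def arc(th,r=150,n=10,half=10):
    return 85-r*np.cos(th)+n*np.sin(th)+half, 66+r*np.sin(th)+n*np.cos(th)
if __name__=="__main__":
    P,s=now();print("carrier pos",P.round(1),"yaw",np.degrees(s["tcp_rot"][2]).round(2),"t",s["t"])
    for th in map(float,sys.argv[1:]):
        X,Z=arc(th);print(th,"X,Z",round(X,1),round(Z,1),"dx",round(P[0]-X,1),"dy",round(-P[1],1),"dz",round(P[2]-Z,1))
E
python3 sw.py 1.5 1.3 1.1
python3 - <<'E'
from sw import *
for f in("top0","side2"):
    z=np.load(f+".npz");W=pts(z["d"],camera_info(f[:-1]));q=W[...,:2]-O;X=q@x;Y=q@y;Z=W[...,2]
    m=(X>105)&(X<220)&(abs(Y)<130)&(Z<1000)&(z["d"]>0)
    for lo,hi in((105,140),(140,180),(180,220)):
        k=m&(X>=lo)&(X<hi);print(f,lo,hi,k.sum(),np.percentile(Z[k],[50,90,99,100]).round())
    k=(abs(X-100)<45)&(abs(Y)<80)&(Z>180)&(Z<260)
    k&=(z["p"].min(2)>90)
    if k.sum()>5: print("lid top z",np.percentile(Z[k],[50,98]),"X at top",np.median(X[k&(Z>235)]))
E
```

```text
carrier pos [  3.    0.  171.8] yaw 164.5 t 7.6
1.5 X,Z 94.4 216.3 dx -91.4 dy -0.0 dz -44.6
1.3 X,Z 64.5 213.2 dx -61.6 dy -0.0 dz -41.5
1.1 X,Z 35.9 204.2 dx -32.9 dy -0.0 dz -32.5
top0 105 140 622 [ 29. 239. 245. 246.]
top0 140 180 895 [27. 44. 89. 97.]
top0 180 220 1247 [ 46.  95. 102. 105.]
lid top z [224.77339891 248.17333669] X at top 108.79917712222674
side2 105 140 753 [ 27. 234. 243. 244.]
side2 140 180 718 [33. 45. 51. 55.]
side2 180 220 929 [ 55.  97. 101. 103.]
lid top z [218.53646222 246.50928228] X at top 105.38840949722947
```

>>> carry_out(moves=[{"dx": 0, "dy": 0, "dz": -0.035, "twist": 0}, {"dx": 0, "dy": 0, "dz": -0.07, "twist": 0}, {"dx": 0, "dy": 0, "dz": -0.1, "twist": 0}, {"dx": 0, "dy": 0, "dz": -0.125, "twist": 0}, {"dx": 0, "dy": 0, "dz": -0.13, "twist": 0}], grip=0)

```text
t: 8.1
eef_pos: [541.4, 37.3, 296.8]
tcp_rot: [3.141, 0.005, 2.871]
ft_force: [-0.5, 0.7, -0.1]
opening: 0.162
```

>>> carry_out(moves=[{"dx": -0.03, "dy": 0, "dz": 0, "twist": 0}, {"dx": -0.06, "dy": 0, "dz": 0, "twist": 0}, {"dx": -0.09, "dy": 0, "dz": 0, "twist": 0}, {"dx": -0.12, "dy": 0, "dz": 0, "twist": 0}, {"dx": -0.145, "dy": 0, "dz": 0, "twist": 0}])

```text
t: 8.6
eef_pos: [681.6, -2.0, 292.2]
tcp_rot: [-3.141, -0.001, 2.871]
ft_force: [-0.1, -0.7, -0.2]
opening: 0.009
```

>>> carry_out(moves=[{"dx": 0, "dy": 0, "dz": 0, "twist": 0}, {"dx": 0, "dy": 0, "dz": 0.02, "twist": 0}, {"dx": 0, "dy": 0, "dz": 0.04, "twist": 0}, {"dx": 0, "dy": 0, "dz": 0.06, "twist": 0}, {"dx": 0, "dy": 0, "dz": 0.08, "twist": 0}])

```text
t: 9.1
eef_pos: [679.6, -1.2, 212.2]
tcp_rot: [-3.141, -0.001, 2.871]
ft_force: [0.7, 0.4, -0.2]
opening: 0.003
```

```bash
python3 sw.py 1.57 1.5 1.4 1.3; python3 go.py 540 38 216 164.8
```

```text
carrier pos [145.   -1.2 212.2] yaw 164.5 t 9.1
1.57 X,Z 104.9 216.0 dx 40.1 dy 1.2 dz -3.8
1.5 X,Z 94.4 216.3 dx 50.6 dy 1.2 dz -4.1
1.4 X,Z 79.4 215.5 dx 65.6 dy 1.2 dz -3.3
1.3 X,Z 64.5 213.2 dx 80.5 dy 1.2 dz -1.0
d [145.    0.5  -3.6] twist -0.3 pos [679.6  -1.2 212.2] rot [-1.7999e+02 -6.0000e-02  1.6450e+02] F [ 0.7  0.4 -0.2] t 9.1 op 0.0025871851002819053
```

>>> carry_out(moves=[{"dx": 0.006, "dy": 0, "dz": -0.004, "twist": 0}, {"dx": 0.012, "dy": 0, "dz": -0.004, "twist": 0}, {"dx": 0.018, "dy": 0, "dz": -0.004, "twist": 0}, {"dx": 0.024, "dy": 0, "dz": -0.004, "twist": 0}, {"dx": 0.03, "dy": 0, "dz": -0.004, "twist": 0}])

```text
t: 9.6
eef_pos: [651.5, 6.7, 218.7]
tcp_rot: [3.141, 0.002, 2.871]
ft_force: [1.3, -0.6, 1.6]
opening: 0.006
```

>>> carry_out(moves=[{"dx": 0.006, "dy": 0, "dz": 0, "twist": 0}, {"dx": 0.012, "dy": 0, "dz": 0, "twist": 0}, {"dx": 0.018, "dy": 0, "dz": 0, "twist": 0}, {"dx": 0.024, "dy": 0, "dz": 0, "twist": 0}, {"dx": 0.03, "dy": 0, "dz": 0, "twist": 0}])

```text
t: 10.1
eef_pos: [622.3, 14.6, 217.5]
tcp_rot: [-3.141, -0.0, 2.871]
ft_force: [1.3, -0.1, -0.2]
opening: 0.0
```

```bash
python3 sw.py 1.4 1.3 1.2 1.1 1.0 0.9 .8; python3 go.py 540 38 216 164.8;  python3 - <<'E'
from h import *
p,d,c=cam("side");cv2.imwrite("pics/g5.png",cv2.resize(p[100:270,250:420],(500,500),interpolation=cv2.INTER_CUBIC)[:,:,::-1])
E
```

```text
carrier pos [ 85.5  -1.  217.5] yaw 164.49 t 10.1
1.4 X,Z 79.4 215.5 dx 6.1 dy 1.0 dz 2.0
1.3 X,Z 64.5 213.2 dx 21.0 dy 1.0 dz 4.3
1.2 X,Z 50.0 209.4 dx 35.5 dy 1.0 dz 8.0
1.1 X,Z 35.9 204.2 dx 49.6 dy 1.0 dz 13.3
1.0 X,Z 22.4 197.6 dx 63.1 dy 1.0 dz 19.8
0.9 X,Z 9.6 189.7 dx 75.9 dy 1.0 dz 27.8
0.8 X,Z -2.3 180.6 dx 87.8 dy 1.0 dz 36.9
d [85.5  0.5  1.5] twist -0.3 pos [622.3  14.6 217.5] rot [-1.7999e+02 -1.0000e-02  1.6449e+02] F [ 1.3 -0.1 -0.2] t 10.1 op 0.00021991903578902353
```

View pics/g5.png

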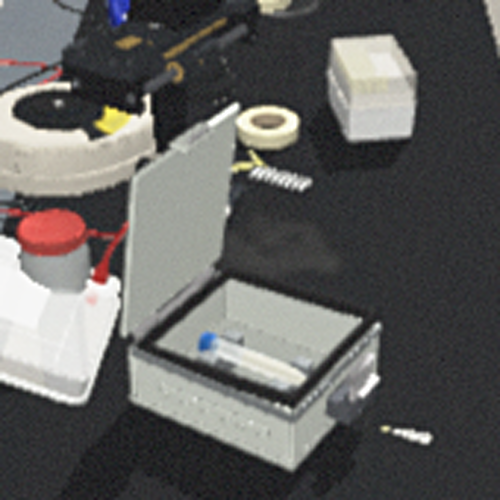

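The lid is moving, upright to slightly forward with its top edge at (190,145), and the tube still lies in the saddles. I continue along the arc.

>>> carry_out(moves=[{"dx": 0.01, "dy": 0.001, "dz": 0.003, "twist": 0}, {"dx": 0.021, "dy": 0.001, "dz": 0.0043, "twist": 0}, {"dx": 0.0355, "dy": 0.001, "dz": 0.008, "twist": 0}, {"dx": 0.0496, "dy": 0.001, "dz": 0.0133, "twist": 0}, {"dx": 0.0631, "dy": 0.001, "dz": 0.0198, "twist": 0}])

```text
t: 10.65
eef_pos: [561.0, 32.7, 197.6]
tcp_rot: [-3.142, -0.0, 2.871]
ft_force: [1.0, 0.1, -0.0]
opening: 0.009
```

```bash
python3 sw.py 0.9 .8 .7 .6 .5 .4 .3
```

```text
carrier pos [ 21.6   0.4 197.6] yaw 164.49 t 10.65
0.9 X,Z 9.6 189.7 dx 12.0 dy -0.4 dz 7.9
0.8 X,Z -2.3 180.6 dx 24.0 dy -0.4 dz 17.0
0.7 X,Z -13.3 170.3 dx 34.9 dy -0.4 dz 27.3
0.6 X,Z -23.2 158.9 dx 44.8 dy -0.4 dz 38.6
0.5 X,Z -31.8 146.7 dx 53.5 dy -0.4 dz 50.9
0.4 X,Z -39.3 133.6 dx 60.9 dy -0.4 dz 64.0
0.3 X,Z -45.3 119.9 dx 67.0 dy -0.4 dz 77.7
```

>>> carry_out(moves=[{"dx": 0.012, "dy": 0, "dz": 0.008, "twist": 0}, {"dx": 0.024, "dy": 0, "dz": 0.017, "twist": 0}, {"dx": 0.035, "dy": 0, "dz": 0.027, "twist": 0}, {"dx": 0.045, "dy": 0, "dz": 0.039, "twist": 0}, {"dx": 0.0535, "dy": 0, "dz": 0.051, "twist": 0}])

```text
t: 11.15
eef_pos: [509.3, 47.0, 146.4]
tcp_rot: [-3.141, -0.0, 2.871]
ft_force: [-0.5, -0.3, 1.3]
opening: 0.002
```

```bash
python3 sw.py .4 .3 .25 .2 .15 .1
```

```text
carrier pos [-32.    0.7 146.4] yaw 164.5 t 11.15
0.4 X,Z -39.3 133.6 dx 7.3 dy -0.7 dz 12.8
0.3 X,Z -45.3 119.9 dx 13.4 dy -0.7 dz 26.5
0.25 X,Z -47.9 112.8 dx 15.9 dy -0.7 dz 33.6
0.2 X,Z -50.0 105.6 dx 18.0 dy -0.7 dz 40.8
0.15 X,Z -51.8 98.3 dx 19.8 dy -0.7 dz 48.1
0.1 X,Z -53.3 90.9 dx 21.3 dy -0.7 dz 55.5
```

>>> carry_out(moves=[{"dx": 0.009, "dy": 0, "dz": 0.01, "twist": 0}, {"dx": 0.016, "dy": 0, "dz": 0.021, "twist": 0}, {"dx": 0.021, "dy": 0, "dz": 0.032, "twist": 0}, {"dx": 0.025, "dy": 0, "dz": 0.04, "twist": 0}, {"dx": 0.027, "dy": 0, "dz": 0.046, "twist": 0}])

```text
t: 11.65
eef_pos: [483.9, 54.1, 100.3]
tcp_rot: [-3.141, -0.001, 2.871]
ft_force: [-1.0, -0.4, 0.1]
opening: 0.005
```

```bash
python3 sw.py .1 0; python3 go.py 540 38 80 164.8
python3 - <<'E'
from h import *
p,d,c=cam("side");cv2.imwrite("pics/g6.png",cv2.resize(p[130:270,270:410],(500,500),interpolation=cv2.INTER_CUBIC)[:,:,::-1])
E
```

```text
carrier pos [-58.4   0.8 100.3] yaw 164.5 t 11.65
0.1 X,Z -53.3 90.9 dx -5.1 dy -0.8 dz 9.4
0.0 X,Z -55.0 76.0 dx -3.4 dy -0.8 dz 24.3
d [-58.4  -0.5  20.3] twist -0.3 pos [483.9  54.1 100.3] rot [-1.7999e+02 -4.0000e-02  1.6450e+02] F [-1.  -0.4  0.1] t 11.65 op 0.0047415209825926365
```

View pics/g6.png

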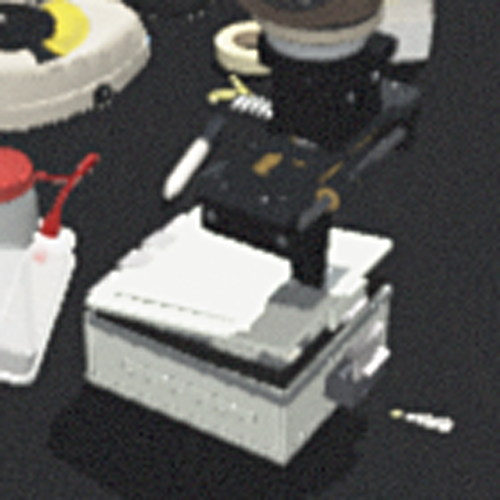

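The fingers are on the grey pad at (305,290), and the lid is close to the seal. Now I press in small steps.

>>> carry_out(moves=[{"dx": 0.001, "dy": 0, "dz": 0.003, "twist": 0}, {"dx": 0.002, "dy": 0, "dz": 0.006, "twist": 0}, {"dx": 0.002, "dy": 0, "dz": 0.008, "twist": 0}, {"dx": 0.002, "dy": 0, "dz": 0.01, "twist": 0}, {"dx": 0.002, "dy": 0, "dz": 0.01, "twist": 0}])

```text
t: 12.2
eef_pos: [482.8, 54.4, 90.7]
tcp_rot: [-3.141, -0.0, 2.871]
ft_force: [0.1, 0.4, 0.3]
opening: 0.006
```

>>> carry_out(moves=[{"dx": 0, "dy": 0, "dz": 0.001, "twist": 0}, {"dx": 0, "dy": 0, "dz": 0.002, "twist": 0}, {"dx": 0, "dy": 0, "dz": 0.003, "twist": 0}, {"dx": 0, "dy": 0, "dz": 0.004, "twist": 0}, {"dx": 0, "dy": 0, "dz": 0.004, "twist": 0}])

```text
t: 12.7
eef_pos: [482.8, 54.4, 86.7]
tcp_rot: [-3.141, -0.0, 2.871]
ft_force: [0.2, 0.1, 0.4]
opening: 0.007
```

>>> carry_out(moves=[{"dx": 0, "dy": 0, "dz": 0.001, "twist": 0}, {"dx": 0, "dy": 0, "dz": 0.002, "twist": 0}, {"dx": 0, "dy": 0, "dz": 0.002, "twist": 0}])

```text
t: 13.0
eef_pos: [482.7, 54.4, 84.7]
tcp_rot: [-3.141, -0.0, 2.871]
ft_force: [-0.1, -0.5, -0.0]
opening: 0.007
```

>>> carry_out(moves=[{"dx": 0, "dy": 0, "dz": 0.001, "twist": 0}, {"dx": 0, "dy": 0, "dz": 0.001, "twist": 0}])

```text
t: 13.2
eef_pos: [482.8, 54.4, 83.8]
tcp_rot: [-3.142, 0.0, 2.871]
ft_force: [0.3, 0.5, 1.4]
opening: 0.006
```

>>> carry_out(moves=[{"dx": 0, "dy": 0, "dz": 0.001, "twist": 0}, {"dx": 0, "dy": 0, "dz": 0.001, "twist": 0}])

```text
t: 13.4
eef_pos: [482.7, 54.4, 82.8]
tcp_rot: [-3.141, -0.0, 2.871]
ft_force: [-1.7, 0.8, 1.5]
opening: 0.006
```

>>> carry_out(moves=[{"dx": 0, "dy": 0, "dz": 0.001, "twist": 0}, {"dx": 0, "dy": 0, "dz": 0.001, "twist": 0}])

```text
t: 13.6
eef_pos: [482.6, 54.5, 81.9]
tcp_rot: [-3.142, -0.0, 2.871]
ft_force: [-1.4, 1.2, 3.5]
opening: 0.003
```

Contact has started. I use half-millimetre steps from here.

>>> carry_out(moves=[{"dx": 0, "dy": 0, "dz": 0.0005, "twist": 0}, {"dx": 0, "dy": 0, "dz": 0.001, "twist": 0}, {"dx": 0, "dy": 0, "dz": 0.001, "twist": 0}])

```text
t: 13.9
eef_pos: [482.6, 54.5, 81.0]
tcp_rot: [-3.141, -0.0, 2.871]
ft_force: [-2.6, 0.9, 6.3]
opening: 0.005
```

>>> carry_out(moves=[{"dx": 0, "dy": 0, "dz": 0.0005, "twist": 0}, {"dx": 0, "dy": 0, "dz": 0.0005, "twist": 0}])

```text
t: 14.1
eef_pos: [482.5, 54.5, 80.5]
tcp_rot: [-3.141, -0.0, 2.871]
ft_force: [-3.5, 1.1, 6.2]
opening: 0.003
```

>>> carry_out(moves=[{"dx": 0, "dy": 0, "dz": 0.0005, "twist": 0}, {"dx": 0, "dy": 0, "dz": 0.0005, "twist": 0}])

```text
t: 14.3
eef_pos: [482.5, 54.5, 80.0]
tcp_rot: [-3.141, -0.0, 2.871]
ft_force: [-2.4, 0.7, 7.5]
opening: 0.005
```

>>> carry_out(moves=[{"dx": 0, "dy": 0, "dz": 0.0005, "twist": 0}, {"dx": 0, "dy": 0, "dz": 0.0005, "twist": 0}])

```text
t: 14.5
eef_pos: [482.5, 54.5, 79.5]
tcp_rot: [-3.141, -0.0, 2.871]
ft_force: [-2.0, 1.0, 8.0]
opening: 0.006
```

>>> carry_out(moves=[{"dx": 0, "dy": 0, "dz": 0.0005, "twist": 0}, {"dx": 0, "dy": 0, "dz": 0.0005, "twist": 0}])

```text
t: 14.7
eef_pos: [482.4, 54.5, 79.1]
tcp_rot: [-3.141, -0.001, 2.871]
ft_force: [-3.1, 0.6, 9.2]
opening: 0.004
```

>>> carry_out(moves=[{"dx": 0, "dy": 0, "dz": 0.0005, "twist": 0}, {"dx": 0, "dy": 0, "dz": 0.0005, "twist": 0}])

```text
t: 14.9
eef_pos: [482.4, 54.5, 78.6]
tcp_rot: [-3.141, -0.001, 2.871]
ft_force: [-4.3, 0.6, 9.6]
opening: 0.004
```

>>> carry_out(moves=[{"dx": 0, "dy": 0, "dz": 0.0005, "twist": 0}, {"dx": 0, "dy": 0, "dz": 0.0005, "twist": 0}])

```text
t: 15.1
eef_pos: [482.4, 54.5, 78.1]
tcp_rot: [-3.141, -0.001, 2.871]
ft_force: [-3.5, 1.2, 9.9]
opening: 0.006
```

>>> carry_out(moves=[{"dx": 0, "dy": 0, "dz": 0.0005, "twist": 0}, {"dx": 0, "dy": 0, "dz": 0.0005, "twist": 0}])

```text
t: 15.3
eef_pos: [482.3, 54.5, 77.6]
tcp_rot: [-3.141, -0.001, 2.871]
ft_force: [-4.1, 1.9, 9.8]
opening: 0.006
```

>>> carry_out(moves=[{"dx": 0, "dy": 0, "dz": 0.0005, "twist": 0}, {"dx": 0, "dy": 0, "dz": 0.0005, "twist": 0}])

```text
t: 15.5
eef_pos: [482.2, 54.6, 77.1]
tcp_rot: [-3.141, -0.001, 2.871]
ft_force: [-4.6, 1.7, 9.1]
opening: 0.009
```

>>> carry_out(moves=[{"dx": 0, "dy": 0, "dz": 0.0005, "twist": 0}, {"dx": 0, "dy": 0, "dz": 0.0005, "twist": 0}])

```text
t: 15.7
eef_pos: [482.2, 54.6, 76.5]
tcp_rot: [-3.141, -0.001, 2.871]
ft_force: [-4.4, 1.9, 8.8]
opening: 0.001
```

>>> carry_out(moves=[{"dx": 0, "dy": 0, "dz": 0.0005, "twist": 0}, {"dx": 0, "dy": 0, "dz": 0.0005, "twist": 0}])

```text
t: 15.9
eef_pos: [482.1, 54.6, 76.0]
tcp_rot: [-3.141, -0.001, 2.871]
ft_force: [-4.7, 1.6, 8.9]
opening: 0.007
```

>>> carry_out(moves=[{"dx": 0, "dy": 0, "dz": 0.0005, "twist": 0}, {"dx": 0, "dy": 0, "dz": 0.0005, "twist": 0}])

```text
t: 16.1
eef_pos: [482.2, 54.6, 75.5]
tcp_rot: [-3.141, -0.001, 2.871]
ft_force: [-4.4, 0.7, 9.0]
opening: 0.003
```

>>> carry_out(moves=[{"dx": 0, "dy": 0, "dz": 0.0005, "twist": 0}, {"dx": 0, "dy": 0, "dz": 0.0005, "twist": 0}])

```text
t: 16.3
eef_pos: [482.1, 54.6, 75.0]
tcp_rot: [-3.141, -0.001, 2.871]
ft_force: [-5.2, 1.5, 9.6]
opening: 0.006
```

>>> carry_out(moves=[{"dx": 0, "dy": 0, "dz": 0.0005, "twist": 0}, {"dx": 0, "dy": 0, "dz": 0.0005, "twist": 0}])

```text
t: 16.5
eef_pos: [482.1, 54.6, 74.5]
tcp_rot: [-3.141, -0.001, 2.871]
ft_force: [-5.2, 2.2, 7.5]
opening: 0.003
```

>>> carry_out(moves=[{"dx": 0, "dy": 0, "dz": 0.0005, "twist": 0}, {"dx": 0, "dy": 0, "dz": 0.0005, "twist": 0}])

```text
t: 16.7
eef_pos: [482.1, 54.6, 74.0]
tcp_rot: [-3.141, -0.001, 2.871]
ft_force: [-5.4, 1.4, 9.1]
opening: 0.003
```

>>> carry_out(moves=[{"dx": 0, "dy": 0, "dz": 0.0004, "twist": 0}, {"dx": 0, "dy": 0, "dz": 0.0004, "twist": 0}])

```text
t: 16.9
eef_pos: [482.1, 54.6, 73.7]
tcp_rot: [-3.141, -0.001, 2.871]
ft_force: [-4.7, 2.8, 10.2]
opening: 0.006
```

>>> carry_out(moves=[{"dx": 0, "dy": 0, "dz": 0.0004, "twist": 0}, {"dx": 0, "dy": 0, "dz": 0.0004, "twist": 0}])

```text
t: 17.1
eef_pos: [482.0, 54.6, 73.3]
tcp_rot: [-3.141, -0.001, 2.871]
ft_force: [-5.6, 1.8, 10.2]
opening: 0.006
```

>>> carry_out(moves=[{"dx": 0, "dy": 0, "dz": 0.0003, "twist": 0}, {"dx": 0, "dy": 0, "dz": 0.0003, "twist": 0}])

```text
t: 17.3
eef_pos: [482.0, 54.6, 73.0]
tcp_rot: [-3.141, -0.001, 2.871]
ft_force: [-5.9, 2.1, 11.6]
opening: -0.002
```

>>> carry_out(moves=[{"dx": 0, "dy": 0, "dz": 0.0003, "twist": 0}, {"dx": 0, "dy": 0, "dz": 0.0003, "twist": 0}])

```text
t: 17.5
eef_pos: [482.0, 54.6, 72.7]
tcp_rot: [-3.141, -0.001, 2.871]
ft_force: [-5.4, 2.2, 11.1]
opening: 0.006
```

>>> carry_out(moves=[{"dx": 0, "dy": 0, "dz": 0.0003, "twist": 0}, {"dx": 0, "dy": 0, "dz": 0.0003, "twist": 0}])

```text
t: 17.7
eef_pos: [482.0, 54.6, 72.5]
tcp_rot: [-3.141, -0.001, 2.871]
ft_force: [-5.5, 1.9, 13.0]
opening: 0.01
```

>>> carry_out(moves=[{"dx": 0, "dy": 0, "dz": 0.0003, "twist": 0}, {"dx": 0, "dy": 0, "dz": 0.0003, "twist": 0}])

```text
t: 17.9
eef_pos: [482.0, 54.6, 72.4]
tcp_rot: [-3.141, -0.001, 2.871]
ft_force: [-6.5, 2.6, 15.5]
opening: 0.007
```

The force has climbed to 15.5 N and the motion has stalled at 72.4 mm, so the seal is bottoming and the catch should be past its snap point. I lift off and check.

>>> carry_out(moves=[{"dx": 0, "dy": 0, "dz": -0.001, "twist": 0}, {"dx": 0, "dy": 0, "dz": -0.003, "twist": 0}, {"dx": 0, "dy": 0, "dz": -0.006, "twist": 0}, {"dx": 0, "dy": 0, "dz": -0.01, "twist": 0}, {"dx": 0, "dy": 0, "dz": -0.02, "twist": 0}])

```text
t: 18.4
eef_pos: [482.6, 54.4, 91.7]
tcp_rot: [-3.141, -0.001, 2.871]
ft_force: [0.2, -0.8, -1.4]
opening: 0.002
```

>>> carry_out(moves=[{"dx": 0, "dy": 0, "dz": -0.04, "twist": 0}, {"dx": 0, "dy": 0, "dz": -0.08, "twist": 0}, {"dx": 0, "dy": 0, "dz": -0.12, "twist": 0}, {"dx": 0, "dy": 0, "dz": -0.15, "twist": 0}, {"dx": 0, "dy": 0, "dz": -0.15, "twist": 0}])

```text
t: 18.9
eef_pos: [484.1, 54.4, 246.2]
tcp_rot: [3.14, 0.007, 2.871]
ft_force: [0.4, 0.4, -0.9]
opening: 0.007
```

Run:
```python
from sw import *
p,d,c=cam("side");cv2.imwrite("pics/g7.png",cv2.resize(p[130:270,270:410],(500,500),interpolation=cv2.INTER_CUBIC)[:,:,::-1])
for i in range(3):
    if i:p,d,c=cam("side")
    W=pts(d,c);q=W[...,:2]-O;X=q@x;Y=q@y;Z=W[...,2]
    m=(X>-38)&(X<75)&(abs(Y)<65)&(Z>55)&(Z<110)
    A=np.c_[X[m],Y[m],np.ones(m.sum())];co=np.linalg.lstsq(A,Z[m],rcond=None)[0]
    k=m&(X<-20);b=m&(X>50);print(m.sum(),"lid angle",-co[0].round(4),co.round(3),"z front/back",np.median(Z[k]),np.median(Z[b]))
print(state()["t"],state()["ft_force"])
```

```text
1288 lid angle -0.0113 [1.1000e-02 0.0000e+00 7.3853e+01] z front/back 73.5005224015858 74.52582994246646
1280 lid angle -0.0102 [1.0000e-02 1.0000e-03 7.3879e+01] z front/back 73.54260664073257 74.53720294798518
1283 lid angle -0.0111 [1.1000e-02 0.0000e+00 7.3898e+01] z front/back 73.47005434133872 74.65335246194937
19.05 [ 0.28883761  0.66734717 -0.24462827]
```

View pics/g7.png

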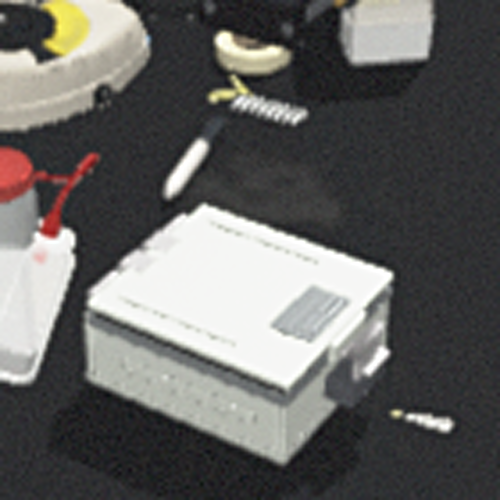

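The lid is down with the hook over its front edge at (370,325), untouched, at about -0.011 rad in three readings. I'm handing the job in.

```bash
python3 -c "
from cell import *
print(job_done())"
```

```text
the job is handed in; nothing more can be done
None
```

The tube is lying in both saddles and the lid is closed and held down by the catch. I handed the job in at about 19 s of the 72 s; it gives no verdict.

- **Tube:** I gripped it across its middle and lowered it until about 5 N showed contact. I let it go there with the lid still open. Pictures taken afterwards showed it lying in both saddles.
- **Lid:** I swung it over from behind with the closed fingers and pressed on the pad in steps of 0.3–0.5 mm. A possible force drop at about 74.5 mm was within the noise, so I went on until the pad stopped moving at 72.4 mm. The last reading there was 15.5 N vertical, about 17 N in all, against the 25 N limit.
- **Last checks:** With the arm well clear, three depth readings put the lid at -0.010 to -0.011 rad, steady. That is in the caught range and well below the 0.037 rad or more it would spring back to if not caught.
- **Not checked:** I could not see the tube again once the lid was shut. I did not measure the bystanders at the end, but the arm never worked close to the forceps, dye or timer. The pen showed near the box in the last picture.

No checks failed or disagreed.

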